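Mount a rod between bench centres and lock the tailstock

TASK

Lay the longer of the two aluminium rods on the two V-rests between the centres of the bench stand; leave the shorter one in its cradle and the dropper bottle, timer and vial where they are. Then pull up the tailstock's lock plunger by its black knob, slide the tailstock one hole towards the rod so that the centres enter the bores in both its ends, and let the pin go fully home in that hole. Finish while holding: keep the knob firmly gripped with the pin home, and do not let go.

Things in the scene. Friction and masses are not known exactly. Their poses are not given: they have to be found in the camera images.
- stand: Bench-centre stand, fixed to the worktop at a varying place and yaw: dark steel rail 56 wide (x), 350 long (y = -245 to +105 mm), 24 high, grey headstock at its +y end, tailstock at its -y end. Origin on the worktop on its middle line, under home_point; z up. Four 11 mm index holes along the rail's middle, 35 mm apart, at y = -220, -185, -150, -115
- lay_point (a point): on the stand's centre line (62 mm above the worktop) at stand y = -17.5 mm, midway between the two cone tips at the start: lay the rod with its middle here. Axes as the stand. Two steel V-rests at stand y = -55 and +30 carry it, 10 thick along y, open to the top, upper edges 57 mm above the worktop and 36 mm apart; a 22 mm rod in both has its axis on the centre line
- home_point (a point): on the stand's centre line at stand y = 0, midway between the cone tips once the tailstock is in the next hole: the tailstock pushes the rod's middle here. Each cone then reaches about 7 mm into a bore, with about 2 mm of end play in all
- head_tip (a point): tip of the fixed headstock's steel 60-degree cone on the centre line, at stand y = +68 mm, pointing to stand -y; the cone is 12 long, 18 across its base. The headstock upright behind it, y = +80 to +104, is 50 wide, its top 80 mm above the worktop
- next_hole (a point): mouth of the index hole that the pin is to go into, on the rail's top (24 mm above the worktop), at stand y = -150 mm, seen through the window of the tailstock's foot
- tailstock (a joint): position of the tailstock along the rail, m, + towards the headstock: about 0 at the start (pin in the hole at y = -185, its cone tip at y = -103 mm, tip-to-tip gap 171 mm); +0.035 in the next hole (gap 136 mm). Up to 1.5 mm of play in a hole. Slides with 2 N of friction and pushes the rod along the rests. Its grey upright, 80 high, 20 thick, begins 50 mm ahead of the knob's axis
- plunger (a joint): lift of the lock plunger, m: 0 = pin fully home (10 mm deep in a hole), at most 0.016; the 8 mm round-nosed pin is clear of the hole above 0.010. A spring presses it down with about 4 N when home, 6.5 N when fully lifted; let down over a hole, the pin goes in by itself. It rides on the tailstock
- knob: black round knob of the plunger, 26 mm in diameter and 25 mm high, axis vertical; origin at the centre of its underside, 60 mm above the worktop when the pin is home, on the rail's middle, at stand y = -185 mm plus the tailstock's position. A steel collar 21 mm in diameter is below it; free on both sides of the rail and above
- knob_grip (a point): middle of the black knob, 13 mm above its underside: the place to grip it from above, fingers closing across the rail (along stand x)
- cradle: grey plastic cradle fixed to the worktop, 110 x 112 mm, with two parallel grooves (two V-rests each) along its own x, at own y = -33 and +33 mm. Its V-rests are at own x = -42 and +42, 10 thick; the 6 mm base plate lies between. A rod's axis in it is 34 mm above the worktop. Origin on the worktop under its middle. It stands at a different place and yaw each time
- long_rod: longer aluminium rod, 150 mm long, 22 mm in diameter, with a 13 mm bore 10 mm deep in each end, about 0.14 kg, lying in either groove of the cradle. Origin at the middle of its axis; own x along the axis
- short_rod: shorter aluminium rod, 120 mm long, otherwise the same, in the other groove; stays there. Origin at the middle of its axis; own x along the axis
- dropper_bottle: brown dropper bottle with a black bulb, 33 mm in diameter, 102 mm high, bystander at the back left; origin at the centre of its underside
- timer: white kitchen-type timer, 62 x 62 x 18 mm, bystander near the front edge; origin at the centre of its underside
- vial_4: sample vial with a black cap, 24 mm in diameter, 53 mm high, bystander at the back left; origin at the centre of its underside

How it is judged:
On the way, in this order (a step that is already met when the one before it is completed fails the run):
1. the long rod lies in both V-rests, let go, with the tailstock still locked in its first hole (x of long_rod in the frame of home_point between -0.004 and 0.004 m and z of long_rod in the frame of home_point between -0.004 and 0.004 m and angle between the x axis of long_rod and the y axis of stand, either way round below 0.06 rad and y of long_rod in the frame of lay_point between -0.011 and 0.011 m and contact force between the fingers and long_rod below 0.1 N and value of joint tailstock between -0.004 and 0.004 m and value of joint plunger below 0.004 m), for 0.2 s.
2. the plunger is pulled up until its pin is clear of the hole (value of joint plunger above 0.0095 m), for 0.1 s.
At the end, for the whole second after the job is handed in: The long rod lies on the centre line (within 4 mm in every direction, 0.06 rad), at rest and not touched by the robot, a centre in each end; the tailstock is at the next hole (0.035 m within 3 mm), the pin is home (lift under 2 mm), and the fingers are still on the knob with more than 4 N (x of long_rod in the frame of home_point between -0.004 and 0.004 m and z of long_rod in the frame of home_point between -0.004 and 0.004 m and angle between the x axis of long_rod and the y axis of stand, either way round below 0.06 rad and y of long_rod in the frame of home_point between -0.004 and 0.004 m and value of joint tailstock between 0.032 and 0.038 m and value of joint plunger below 0.002 m and contact force between the fingers and knob above 4 N and linear speed of long_rod below 0.02 m/s and contact force between each of the arm, the fingers and long_rod below 0.1 N); the arm keeps its last pose, push and grip.
It fails at once if the short rod is shifted by more than 20 mm (distance of short_rod from where it was at the start of the episode above 0.02 m).
It fails at once if the dropper bottle is shifted by more than 30 mm (distance of dropper_bottle from where it was at the start of the episode above 0.03 m).
It fails at once if the timer is shifted by more than 30 mm (distance of timer from where it was at the start of the episode above 0.03 m).
It fails at once if the vial is shifted by more than 30 mm (distance of vial_4 from where it was at the start of the episode above 0.03 m).
It also fails if it takes over 45 s, if anything falls off the work surface, if the arm or the gripper's body presses on something with over 40 N, if the wrist force passes 120 N, or if a joint passes its speed limit or range.

ROBOT

A 6-joint arm with a two-finger parallel gripper is mounted at the origin on a cart in front of the work surface, level with it; the furniture and walls round the work are solid. World frame = base frame: x ahead of the robot, y to its left, z up, the work surface at z = 0. Lengths are in m, angles in rad, forces in N, time in s.
With the tool pointing down it reaches from about 0.4 to 0.825 m from the base axis. Payload 7 kg.
Tool frame: the origin (TCP) lies at the very end of the fingers, on their centre line; the grasp point (between the pads) lies 19 mm behind it; z points along the fingers, y is the direction in which the jaws open and shut (so a half turn about z gives the same grasp; the last joint's range is limited). The gripper opens to 88 mm and grips with 3 to 60 N. Pads are 19 mm wide; open, the fingers measure 130 mm over their backs; the gripper's body (78 mm by 193 mm) begins 47 mm behind the grasp point.
Start: joints at [1.388, 0.359, 0.012, 0, -1.224, -0.288], TCP at [0.306, 0.602, 0.227] pointing down, gripper open.
Joint ranges: [-3.07, 3.07], [-1.43, 2.12], [-1.02, 1.25], [-3.03, 1.67], [-3.05, -0], [-3.03, 3.03]. Speed limits (rad/s): [2.39, 2.39, 3.01, 3.14, 3.14, 3.14].

INTERFACE

Orientations are given as [roll, pitch, yaw] about the fixed x, y, z axes, in that order (R = Rz(yaw) Ry(pitch) Rx(roll)).
In Python, from station import arm gives the robot as it stands.
- The arm moves only by the shell command python3 -m inch 'ROWS' [FORCE]. ROWS is text: rows parted by semicolons, each of 7 numbers parted by spaces: the closure, from 0 (fully open) to 1 (shut), then the shift along the tool's x, y, z each as a share of 300 mm, from -1 to 1, then the turn, a rotation vector about the tool's x, y, z each as a share of 60 degrees, from -1 to 1. In form: grip tx ty tz rx ry rz; .... A call has 1 to 12 rows; each row is the pose to reach, as a shift and turn from the pose commanded when the call began, along the tool's axes at that moment; what a row does not reach only later rows make up. A row lasts 1/10 s, in which the tool goes at most 50 mm and 8.59 degrees, less where a joint would pass 70% of its speed; a pose out of reach is approached as far as the arm can. A call with a number of a shift or a turn outside -1 to 1 is refused whole. A call with a gripper value outside its range is refused whole. The fingers move at their own pace and stop on an object; FORCE is the grip in N (left out, the last holds). Time passes only in rows, so rows that repeat a pose let the fingers close. It gives the time, the measured TCP pose, the force and the opening at its end, in the units of the state.
- arm.get_state(): the state, without advancing time (a new reading comes with each control period).
- arm.grab_frame(name): name is "scene" or "top" or "wrist"; returns a dict with "img" (400x640x3 uint8, red, green, blue), "range_z" (400x640 float32, m along the optical axis (not along the pixel's ray), 0 where there is no reading), "fx", "fy", "cx", "cy" (pixels), "extrinsics" (4x4, takes a point from world to camera coordinates); the wrist camera has in their place "tool_from_camera" (4x4, takes a point from camera to tool coordinates, whose origin is the TCP and whose axes are the flange's). Camera axes: x right, y up, looking along -z (the intrinsics and any distortion apply to the point x, -y, -z); pixel columns grow to the right and rows downward; lengths in m; the calibration is good to about 2 mm. A picture is of the moment at which its call begins: read the wrist's pose just before it.
- arm.job_done(): hands the job in, once; it reports no verdict.
The state is a dict: "t": time; "q": joint angles; "qd": joint speeds; "joint_efforts": joint torques, N m; "eef_pos": TCP position; "ee_rot": TCP orientation; "force": force on the tool from outside, world axes, zero at the start; "moment": the same for the moment, N m; "width": finger opening in m.
Only numpy, scipy, OpenCV 4.12 (cv2) and the standard library are available. Lean on these libraries where they do the work, as an engineer would, in place of code of your own. Each camera call takes 0.05 s, during which the arm holds its last target.

## Working session

There is one attempt and no reset: what is moved stays moved. The work goes in short steps, Python scripts to look and compute and a shell command to move; the robot and the scene stay as the last step left them, time stands still between calls to the robot, and variables do not carry over. Pictures are saved under pics/ and viewed, and the job is handed in when it is done.

```bash
ls; mkdir -p pics
python3 - <<'E'
from station import arm
import cv2,numpy as np,pickle
s=arm.get_state();print(s)
for n in("scene","top","wrist"):
    f=arm.grab_frame(n);cv2.imwrite(f"pics/{n}0.png",f["img"][:,:,::-1]);pickle.dump((s,f),open(f"{n}0.pkl","wb"))
    print(n,f["fx"],f["fy"],f["cx"],f["cy"],[k for k in f]);print(f.get("extrinsics",f.get("tool_from_camera")))
E
```

```text
pics
{'t': 0.0, 'q': array([ 1.38812690e+00,  3.59332220e-01,  1.10781978e-02, -3.47275454e-04,
       -1.22413580e+00, -2.88078843e-01]), 'qd': array([ 0.00041283,  0.002593  ,  0.00102103, -0.0005574 , -0.00059735,
        0.00122035]), 'joint_efforts': array([ 1.77774906e-03, -5.82714343e+01,  2.93049037e+01,  6.99712291e+00,
        6.75340460e-03, -1.81191276e-04]), 'eef_pos': array([0.30596336, 0.60111849, 0.225667  ]), 'ee_rot': array([ 3.13997206e+00, -1.39757339e-04, -4.70866404e-01]), 'force': array([-0.20725834, -1.16890607,  0.47183235]), 'moment': array([ 0.01996239, -0.00186137, -0.0810593 ]), 'width': 0.08769055526041471}
scene 367.408417949245 367.408417949245 316.63942473761614 196.42651838635436 ['img', 'range_z', 'fx', 'fy', 'cx', 'cy', 'extrinsics']
[[-0.80717455 -0.59027542  0.00664635  0.43664895]
 [ 0.3525796  -0.47304515  0.8074131  -0.24456575]
 [-0.47345208  0.65406668  0.58994907 -0.66328899]
 [ 0.          0.          0.          1.        ]]
top 373.5993003389185 373.5993003389185 327.5472125026392 208.9781862173826 ['img', 'range_z', 'fx', 'fy', 'cx', 'cy', 'extrinsics']
[[ 0.02113458 -0.9997071   0.01179198  0.01864131]
 [ 0.99854215  0.02169296  0.04942653 -0.50859443]
 [-0.04966785  0.01073018  0.99870815 -0.90582464]
 [ 0.          0.          0.          1.        ]]
wrist 279.56154810119165 279.56154810119165 319.15682042961004 199.6833534939275 ['img', 'range_z', 'fx', 'fy', 'cx', 'cy', 'tool_from_camera']
[[-3.68040209e-04  9.54092476e-01  2.99511957e-01  8.07874073e-02]
 [ 9.99999858e-01  2.35518371e-04  4.78558024e-04  1.22348520e-03]
 [ 3.86048042e-04  2.99512091e-01 -9.54092427e-01 -1.58428377e-01]
 [ 0.00000000e+00  0.00000000e+00  0.00000000e+00  1.00000000e+00]]
```

View pics/top0.png

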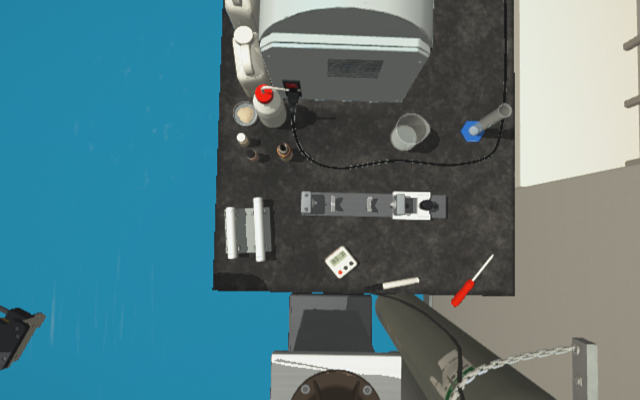

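View pics/scene0.png

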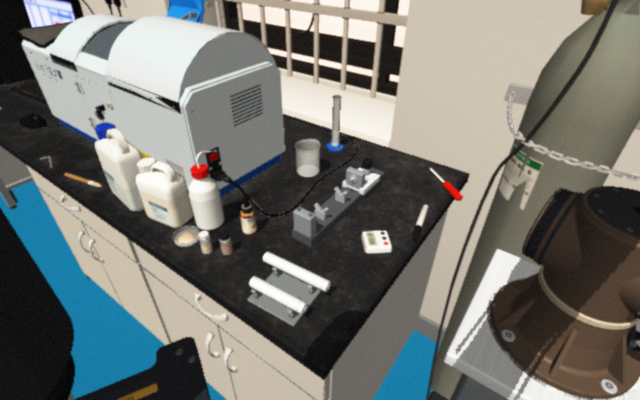

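View pics/wrist0.png

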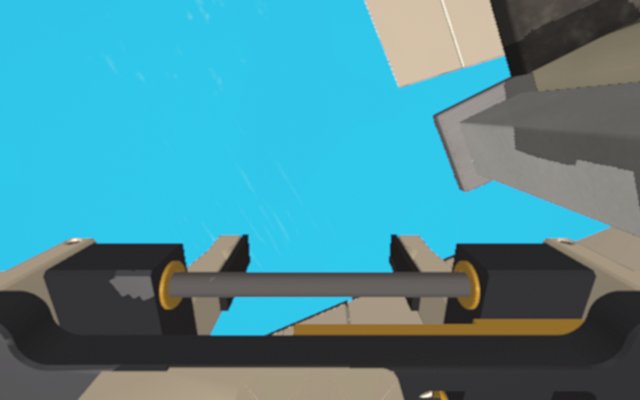

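```bash
cat > h.py <<'E'
import numpy as np,cv2,pickle
from scipy.spatial.transform import Rotation as R
def cloud(f,s=None):
    z=f["range_z"].astype(float);h,w=z.shape
    u,v=np.meshgrid(np.arange(w),np.arange(h))
    x=(u-f["cx"])/f["fx"]*z;y=-(v-f["cy"])/f["fy"]*z
    P=np.stack([x,y,-z,np.ones_like(z)],-1)
    if "extrinsics" in f: T=np.linalg.inv(f["extrinsics"])
    else:
        T=np.eye(4);T[:3,:3]=R.from_euler('xyz',s["ee_rot"]).as_matrix();T[:3,3]=s["eef_pos"];T=T@f["tool_from_camera"]
    Q=P@T.T
    Q[z<=0]=np.nan
    return Q[...,:3]
E
python3 - <<'E'
from h import *
for n in("top","scene"):
    s,f=pickle.load(open(n+"0.pkl","rb"));C=cloud(f)
    X,Y,Z=C[...,0],C[...,1],C[...,2]
    print(n,"table z",np.nanmedian(Z[(X>.45)&(X<.5)&(abs(Y)<.03)]))
    # height map render
    g=np.zeros((400,640),np.uint8)
    H,xe,ye=[None]*3
    m=(X>.33)&(X<.65)&(Y>-.4)&(Y<.32)&(Z>-.01)&(Z<.15)
    im=np.zeros((500,760),np.uint8)
    r=((.68-X[m])*1000/.7).astype(int);c=((.34-Y[m])*1000).astype(int)
    im2=np.zeros((360,760),np.uint8)
    o=np.argsort(Z[m]);rr=((.68-X[m])*1000).astype(int)[o];cc=c[o]
    im2[rr.clip(0,359),cc.clip(0,759)]=(Z[m][o]*2000+30).clip(0,255)
    im2=cv2.dilate(im2,np.ones((3,3)))
    cv2.imwrite(f"pics/hm_{n}.png",cv2.applyColorMap(im2,cv2.COLORMAP_JET))
E
```

```text
top table z 0.0010275914133481834
scene table z 0.00155731311582874
```

Run:
```python
import cv2
a=cv2.imread("pics/top0.png")
cv2.imwrite("pics/topz.png",cv2.resize(a[130:290,215:465],None,fx=3.2,fy=3.2,interpolation=cv2.INTER_CUBIC))
```

```text
(no output)
```

View pics/hm_top.png

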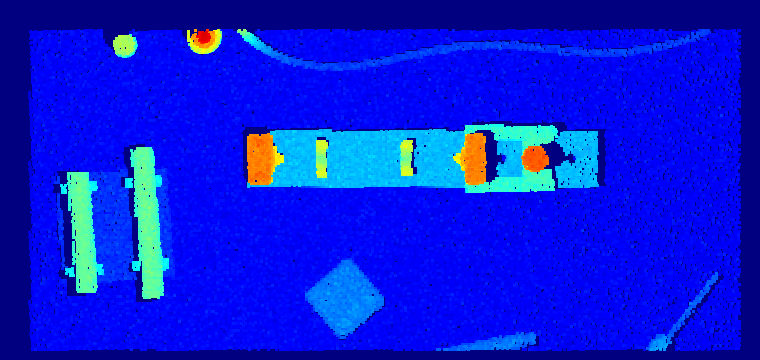

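View pics/hm_scene.png

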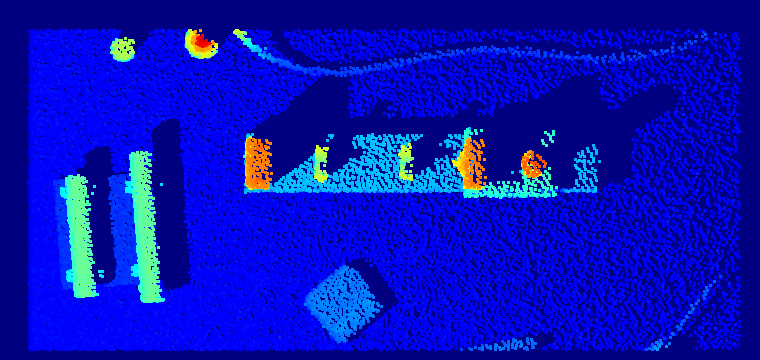

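View pics/topz.png

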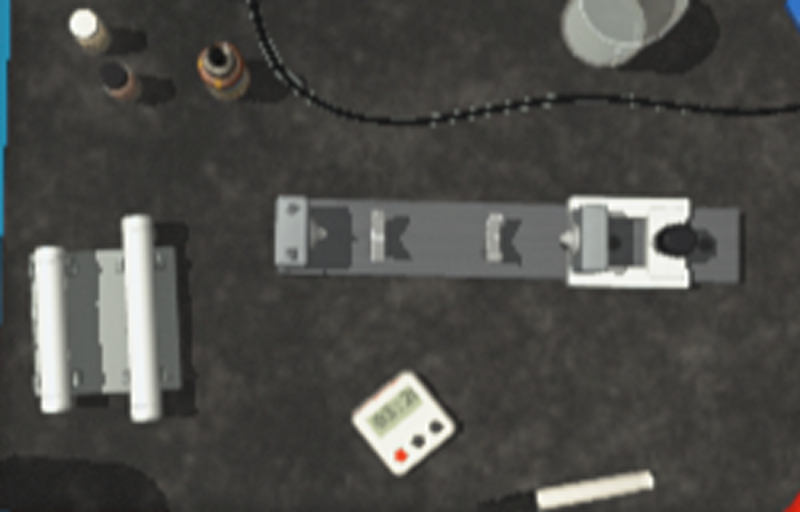

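Run:
```python
from h import *
for n in("top","scene"):
    s,f=pickle.load(open(n+"0.pkl","rb"));C=cloud(f).reshape(-1,3);C=C[~np.isnan(C).any(1)]
    X,Y,Z=C.T
    def box(x0,x1,y0,y1,z0,z1): return C[(X>x0)&(X<x1)&(Y>y0)&(Y<y1)&(Z>z0)&(Z<z1)]
    print(n)
    rail=box(.47,.57,-.27,.1,.018,.032); rect=cv2.minAreaRect(rail[:,:2].astype(np.float32)*1000);print("rail",rect)
    for nm,b in(("headup",(.47,.57,.06,.11,.07,.09)),("v1",(.47,.57,0.0,.03,.047,.065)),("v2",(.47,.57,-.08,-.05,.047,.065)),("tailup",(.47,.57,-.15,-.12,.07,.09)),("knob",(.49,.55,-.23,-.17,.075,.1)),("bottle",(.6,.7,.11,.18,.05,.15)),("vial",(.6,.7,.18,.25,.04,.15)),("timer",(.33,.43,-.06,.05,.01,.03))):
        P=box(*b)
        if len(P): print(nm,len(P),"mid",np.round((np.percentile(P,2,0)+np.percentile(P,98,0))/2,4),"ext",np.round(np.ptp(P,axis=0),4),"med",np.round(np.median(P,0),4))
    for nm,y0,y1 in(("L",.23,.30),("R",.165,.228)):
        P=box(.36,.56,y0,y1,.037,.055)
        c=P[:,:2].mean(0);u=np.linalg.svd(P[:,:2]-c,full_matrices=False)[2][0]
        if u[0]<0:u=-u
        t=(P[:,:2]-c)@u;lo,hi=np.percentile(t,.5),np.percentile(t,99.5);v=np.array([-u[1],u[0]]);w=(P[:,:2]-c)@v
        wm=(np.percentile(w,1)+np.percentile(w,99))/2
        print(nm,"len",hi-lo,t.min(),t.max(),"ctr",c+u*(t.min()+t.max())/2+v*wm,"yaw",np.arctan2(u[1],u[0]),"w",np.ptp(w),"ztop",np.percentile(P[:,2],97))
```

```text
top
rail ((521.4921264648438, -83.51460266113281), (348.4764404296875, 63.200801849365234), 88.6837387084961)
headup 241 mid [0.5208 0.0789 0.0786] ext [0.0483 0.0257 0.0158] med [0.5217 0.0795 0.0801]
v1 62 mid [0.5213 0.0179 0.0546] ext [0.0353 0.0096 0.0164] med [0.5241 0.0179 0.0566]
v2 61 mid [ 0.522  -0.0668  0.0549] ext [0.0333 0.0098 0.0154] med [ 0.5248 -0.067   0.0559]
tailup 207 mid [ 0.5209 -0.1335  0.0779] ext [0.0483 0.0232 0.0125] med [ 0.5218 -0.1347  0.0796]
knob 105 mid [ 0.5209 -0.1955  0.0818] ext [0.023  0.0252 0.0135] med [ 0.5208 -0.194   0.0845]
bottle 198 mid [0.6624 0.1309 0.0787] ext [0.0719 0.0417 0.0543] med [0.6416 0.1311 0.077 ]
vial 145 mid [0.654  0.2271 0.0482] ext [0.0577 0.0426 0.0164] med [0.6432 0.225  0.0519]
timer 587 mid [ 0.3809 -0.0048  0.0162] ext [0.0756 0.0759 0.0119] med [ 0.3817 -0.0053  0.0165]
L len 0.11824955284449612 -0.0597213715076165 0.05961530383144894 ctr [0.44735604 0.25776923] yaw 0.0806661072830488 w 0.02260910526309083 ztop 0.047209384811223255
R len 0.14847468074721193 -0.07515609609763707 0.07433884487061983 ctr [0.456997
[... 573 characters left out ...]
 59 mid [ 0.5157 -0.1939  0.0813] ext [0.0254 0.0228 0.012 ] med [ 0.5139 -0.1901  0.0834]
bottle 280 mid [0.6598 0.1316 0.077 ] ext [0.0767 0.0436 0.0555] med [0.6361 0.1396 0.0744]
vial 181 mid [0.6495 0.2281 0.0477] ext [0.0588 0.0427 0.0156] med [0.6371 0.2252 0.0511]
timer 497 mid [ 0.3754 -0.001   0.0151] ext [0.0754 0.076  0.011 ] med [ 0.3749 -0.0004  0.0164]
L len 0.1189182483260847 -0.05730716018523027 0.06338747863639564 ctr [0.44363416 0.25934559] yaw 0.07838245090267873 w 0.0215728580463512 ztop 0.04670350609968934
R len 0.14817854565089728 -0.07163823410296442 0.07795278598115445 ctr [0.45317978 0.19437191] yaw 0.07974626603250488 w 0.021991552231342783 ztop 0.04668025936715688
```

```bash
cat > go.py <<'E'
import sys,numpy as np
from scipy.spatial.transform import Rotation as R
def go(p0,y0,p1,y1):
    R0=R.from_euler('xyz',[np.pi,0,y0]);d=R0.inv().apply(np.subtract(p1,p0))/.3
    r=(R0.inv()*R.from_euler('xyz',[np.pi,0,y1])).as_rotvec()/np.radians(60)
    print("shift",np.round(d,4),"turn",np.round(r,4),"rows>=",np.linalg.norm(d)*6,np.linalg.norm(r)*60/8.59)
if __name__=="__main__":
    a=list(map(float,sys.argv[1:]));go(a[:3],a[3],a[4:7],a[7])
E
python3 go.py .306 .602 .227 -.471 .457 .1925 .18 .078
```

```text
shift [1.0679 0.988  0.1567] turn [ 0.      0.     -0.5243] rows>= 8.779527322128452 3.661860646412363
```

```bash
python3 -m inch '0.5 0.2 0.18 0.02 0 0 -0.1;0.5 0.4 0.37 0.05 0 0 -0.3;0.5 0.6 0.55 0.08 0 0 -0.5;0.5 0.6 0.55 0.1 0 0 -0.524;0.5 0.8 0.74 0.12 0 0 -0.524;0.5 0.95 0.88 0.14 0 0 -0.524;0.5 0.98 0.988 0.156 0 0 -0.524;0.5 0.98 0.988 0.156 0 0 -0.524;0.5 0.98 0.988 0.156 0 0 -0.524;0.5 0.98 0.988 0.156 0 0 -0.524'
cat > shot.py <<'E'
import sys,cv2,pickle
from station import arm
n=sys.argv[1]
s=arm.get_state();f=arm.grab_frame(sys.argv[2] if len(sys.argv)>2 else "wrist")
pickle.dump((s,f),open(n+".pkl","wb"));cv2.imwrite(f"pics/{n}.png",f["img"][:,:,::-1])
print(s["t"],s["eef_pos"],s["ee_rot"],s["width"],s["force"])
E
python3 shot.py w1
```

```text
t: 1.15
eef_pos: [0.4335, 0.2011, 0.1794]
ee_rot: [3.141, 0.001, 0.075]
force: [0.6, 0.9, -1.3]
width: 0.0439
1.15 [0.43349311 0.20106925 0.17941828] [3.14104171e+00 8.84705703e-04 7.47614903e-02] 0.04391345648793529 [ 0.61791343  0.85038375 -1.32427239]
```

View pics/w1.png

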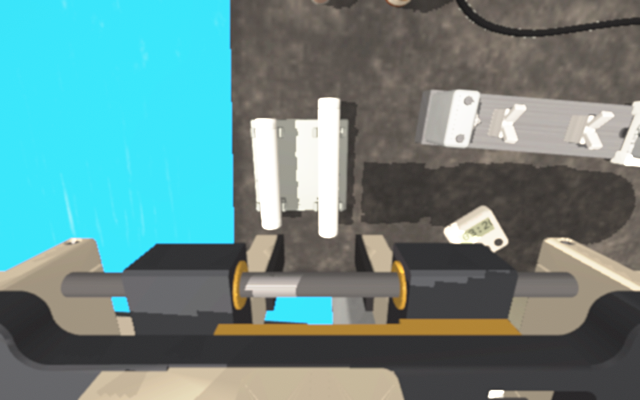

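```bash
cat > rod.py <<'E'
import sys
from h import *
s,f=pickle.load(open(sys.argv[1]+".pkl","rb"));C=cloud(f,s).reshape(-1,3);C=C[~np.isnan(C).any(1)]
X,Y,Z=C.T
def box(x0,x1,y0,y1,z0,z1): return C[(X>x0)&(X<x1)&(Y>y0)&(Y<y1)&(Z>z0)&(Z<z1)]
print("table",np.median(box(.4,.5,.1,.15,-.02,.02)[:,2]))
for nm,y0,y1 in(("L",.23,.30),("R",.165,.228)):
    P=box(.36,.56,y0,y1,.034,.06)
    c=P[:,:2].mean(0);u=np.linalg.svd(P[:,:2]-c,full_matrices=False)[2][0]
    if u[0]<0:u=-u
    t=(P[:,:2]-c)@u;v=np.array([-u[1],u[0]]);w=(P[:,:2]-c)@v
    wm=(np.percentile(w,1)+np.percentile(w,99))/2
    print(nm,"len",np.ptp(t),"ctr",c+u*(t.min()+t.max())/2+v*wm,"yaw",np.arctan2(u[1],u[0]),"w",np.ptp(w),"ztop",np.percentile(P[:,2],97))
for nm,b in(("headup",(.47,.57,.06,.11,.07,.09)),("v1",(.47,.57,0.0,.03,.047,.065)),("v2",(.47,.57,-.08,-.05,.047,.065)),("tailup",(.47,.57,-.15,-.10,.07,.09)),("knob",(.49,.55,-.23,-.15,.075,.1))):
    P=box(*b)
    if len(P): print(nm,len(P),"mid",np.round((np.percentile(P,2,0)+np.percentile(P,98,0))/2,4),"ext",np.round(np.ptp(P,axis=0),4))
E
python3 rod.py w1
```

```text
table 0.00021319404089514826
L len 0.11957836290347179 ctr [0.44303701 0.2562242 ] yaw 0.07819271258109366 w 0.022389746685432636 ztop 0.045959968564724715
R len 0.14994224506589263 ctr [0.45279967 0.19140192] yaw 0.07704710004551998 w 0.021928371374504076 ztop 0.04589687078536059
headup 1737 mid [0.517  0.0793 0.0773] ext [0.0499 0.0288 0.0149]
v1 477 mid [0.5169 0.0171 0.0539] ext [0.0358 0.0117 0.0142]
v2 510 mid [ 0.517  -0.0678  0.0539] ext [0.0353 0.0136 0.0142]
```

```bash
python3 - <<'E'
import numpy as np
from scipy.spatial.transform import Rotation as R
print(np.array([.306,.602,.227])+R.from_euler('xyz',[np.pi,0,-.471]).apply(np.array([.98,.988,.156])*.3))
E
python3 go.py .4335 .2015 .1802 .0777 .4528 .1914 .075 .0777
```

```text
[0.43348811 0.2044629  0.1802    ]
shift [0.0615 0.0386 0.3507] turn [0. 0. 0.] rows>= 2.148631192177941 0.0
```

```bash
python3 go.py .4335 .2011 .1794 .0747 .4528 .1914 .075 .077
python3 -m inch '0.5 0.062 0.037 0.1 0 0 0;0.5 0.062 0.037 0.25 0 0 0;0.5 0.062 0.037 0.35 0 0 0;0.5 0.062 0.037 0.35 0 0 0;0.5 0.062 0.037 0.35 0 0 0'
python3 shot.py w2; python3 rod.py w2
```

```text
shift [0.0617 0.037  0.348 ] turn [ 0.      0.     -0.0022] rows>= 2.132223252851353 0.015341128391162915
t: 1.7
eef_pos: [0.4534, 0.1952, 0.0752]
ee_rot: [3.141, 0.0, 0.079]
force: [-0.0, 0.7, 0.5]
width: 0.0438
1.7 [0.45341881 0.19516656 0.07515895] [3.14063375e+00 3.45855487e-04 7.92654098e-02] 0.043760511932335884 [-0.03559043  0.74404636  0.54742997]
table 0.00020732199270270812
L len 0.07583889538026976 ctr [0.46535107 0.25765631] yaw 0.09359745555256081 w 0.022553835963666988 ztop 0.04589335315212793
R len 0.1498435808644905 ctr [0.45279531 0.19139368] yaw 0.07793907159099568 w 0.02781050561125573 ztop 0.04580958359363085
headup 4484 mid [0.5173 0.0801 0.0773] ext [0.0501 0.0292 0.015 ]
v1 1182 mid [0.5171 0.0173 0.0539] ext [0.0358 0.012  0.0146]
```

View pics/w2.png

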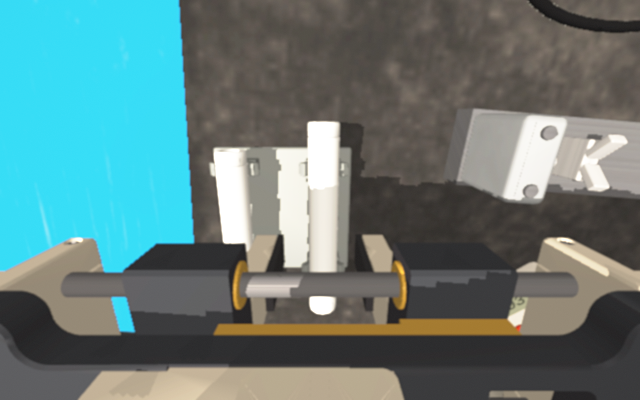

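```bash
python3 -m inch '0.5 -0.002 0.0125 0 0 0 0;0.5 -0.002 0.0125 0.1 0 0 0;0.5 -0.002 0.0125 0.2 0 0 0;0.5 -0.002 0.0125 0.2 0 0 0;0.5 -0.002 0.0125 0.2 0 0 0'
python3 shot.py w3
```

```text
t: 2.25
eef_pos: [0.4533, 0.1909, 0.0159]
ee_rot: [-3.142, -0.001, 0.078]
force: [0.2, -0.1, 1.5]
width: 0.0437
2.25 [0.45333667 0.19094856 0.01594591] [-3.14151532e+00 -5.93032977e-04  7.84804736e-02] 0.043695244831325634 [ 0.17650584 -0.05592095  1.51807679]
```

View pics/w3.png

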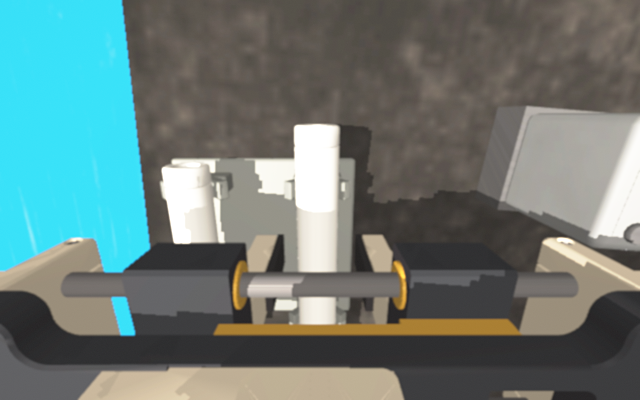

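```bash
python3 -m inch '0.6 0 0 0 0 0 0;0.7 0 0 0 0 0 0;0.8 0 0 0 0 0 0;1 0 0 0 0 0 0;1 0 0 0 0 0 0;1 0 0 0 0 0 0;1 0 0 0 0 0 0' 30
```

```text
t: 3.0
eef_pos: [0.4537, 0.1921, 0.0157]
ee_rot: [-3.139, -0.002, 0.079]
force: [-4.0, 3.8, 4.9]
width: 0.021
```

```bash
python3 -m inch '1 0 0 -0.05 0 0 0;1 0 0 -0.12 0 0 0;1 0 0 -0.2 0 0 0;1 0 0 -0.3 0 0 0;1 0 0 -0.4 0 0 0;1 0 0 -0.42 0 0 0;1 0 0 -0.42 0 0 0;1 0 0 -0.42 0 0 0'
python3 shot.py w4;python3 go.py .4533 .1909 .142 .078 .517 -.0303 .142 -1.5708
```

```text
t: 3.8
eef_pos: [0.4521, 0.1901, 0.1398]
ee_rot: [3.141, 0.001, 0.078]
force: [0.0, 0.8, -2.6]
width: 0.0212
3.8 [0.45212164 0.19011191 0.13980903] [3.14104601e+00 1.38488576e-03 7.75130546e-02] 0.021234489285107523 [ 0.00864168  0.81695139 -2.60144111]
shift [0.1542 0.7516 0.    ] turn [ 0.     -0.      1.5745] rows>= 4.603786702270209 10.99758803971713
```

View pics/w4.png

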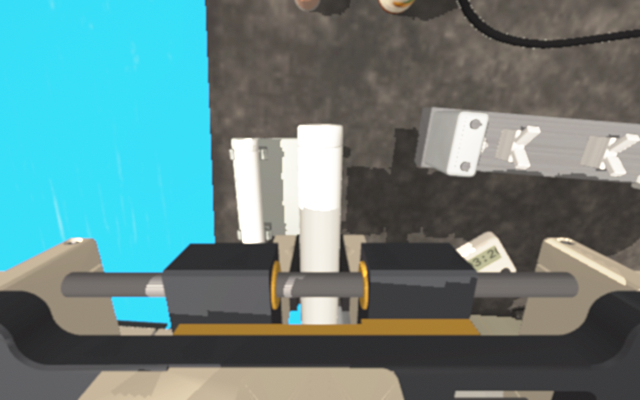

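```bash
python3 -m inch '1 0.02 0.07 0 0 0 0.1;1 0.04 0.15 0 0 0 0.2;1 0.06 0.25 0 0 0 0.32;1 0.09 0.36 0 0 0 0.44;1 0.11 0.47 0 0 0 0.56;1 0.12 0.56 0 0 0 0.68;1 0.13 0.64 0 0 0 0.8;1 0.14 0.7 0 0 0 0.92;1 0.14 0.7 0 0 0 1;1 0.14 0.7 0 0 0 1;1 0.14 0.7 0 0 0 1'
python3 - <<'E'
from station import arm
import go
s=arm.get_state();print(s["eef_pos"],s["ee_rot"])
go.go(s["eef_pos"],s["ee_rot"][2],[.517,-.0303,.14],-1.5708)
E
```

```text
t: 4.95
eef_pos: [0.5105, -0.0156, 0.1397]
ee_rot: [3.14, 0.001, -0.967]
force: [0.4, 0.8, -1.5]
width: 0.0207
[ 0.51051819 -0.01558321  0.13972062] [ 3.13970099e+00  6.23116893e-04 -9.66847318e-01]
shift [ 0.0526  0.0101 -0.0009] turn [ 0.     -0.      0.5767] rows>= 0.3216679848181561 4.0283981041675405
```

```bash
python3 -m inch '1 0.02 0.005 0 0 0 0.12;1 0.04 0.01 0 0 0 0.24;1 0.052 0.01 0 0 0 0.36;1 0.052 0.01 0 0 0 0.48;1 0.052 0.01 0 0 0 0.577;1 0.052 0.01 0 0 0 0.577;1 0.052 0.01 0 0 0 0.577;1 0.052 0.01 0 0 0 0.577'
python3 shot.py w5
```

```text
t: 5.75
eef_pos: [0.5173, -0.0298, 0.1406]
ee_rot: [3.141, -0.0, -1.57]
force: [-0.4, 0.3, -0.9]
width: 0.0211
5.75 [ 0.51733029 -0.02978047  0.14063489] [ 3.14136075e+00 -6.82714178e-05 -1.56993559e+00] 0.021147637599727816 [-0.37048293  0.31061214 -0.93785543]
```

View pics/w5.png

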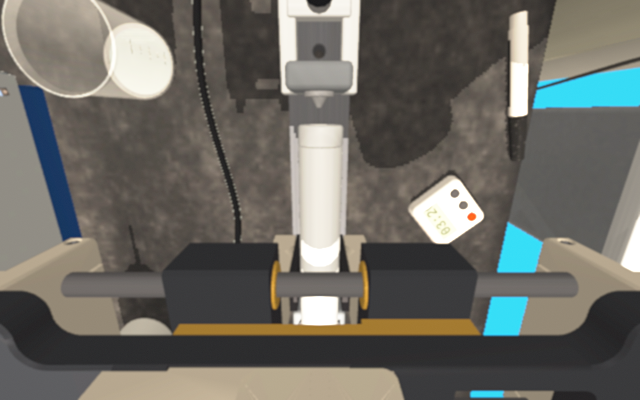

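Run:
```python
from h import *
s,f=pickle.load(open("w5.pkl","rb"));C=cloud(f,s).reshape(-1,3);C=C[~np.isnan(C).any(1)]
X,Y,Z=C.T
def box(x0,x1,y0,y1,z0,z1): return C[(X>x0)&(X<x1)&(Y>y0)&(Y<y1)&(Z>z0)&(Z<z1)]
P=box(.48,.56,-.12,.08,.150,.18)
print("rod y",P[:,1].min(),P[:,1].max(),"z",P[:,2].max())
for a in np.arange(-.105,.0,.02):
    Q=P[(P[:,1]>a)&(P[:,1]<a+.02)]
    if len(Q):print(round(a,3),len(Q),(np.percentile(Q[:,0],1)+np.percentile(Q[:,0],99))/2,np.ptp(Q[:,0]),np.percentile(Q[:,2],95))
for nm,b in(("tailup",(.47,.57,-.16,-.11,.072,.09)),("knob",(.49,.55,-.23,-.17,.079,.1)),("cone",(.49,.54,-.125,-.105,.04,.07)),("foot",(.46,.58,-.24,-.1,.03,.05))):
    P=box(*b)
    if len(P): print(nm,len(P),"mid",np.round((np.percentile(P,2,0)+np.percentile(P,98,0))/2,4),"ext",np.round(np.ptp(P,axis=0),4),"min",P.min(0).round(4),"max",P.max(0).round(4))
R_=box(.46,.58,-.12,.0,.018,.03)
for a in np.arange(-.12,0,.02):
    Q=R_[(R_[:,1]>a)&(R_[:,1]<a+.02)]
    if len(Q):print("rail",round(a,3),np.percentile(Q[:,0],[1,99]))
```

```text
rod y -0.1062857672491496 0.007562320279801346 z 0.17994080449129857
-0.105 1913 0.5156989488392044 0.022117211547787896 0.17048024017142213
-0.085 1660 0.5159123790799172 0.02192177597724909 0.1704782266854419
-0.065 1469 0.5159604391948216 0.02160794563603985 0.170508993070959
-0.045 2161 0.5161445244691606 0.0526504462977434 0.1774906266534984
-0.025 556 0.5164161302899368 0.02171856475319056 0.1707029590655991
-0.005 435 0.5163997218968357 0.02154803128638516 0.17034373637124436
tailup 2122 mid [ 0.5166 -0.1366  0.0771] ext [0.0499 0.0238 0.0103] min [ 0.4916 -0.1479  0.0721] max [ 0.5415 -0.1241  0.0824]
cone 151 mid [ 0.5164 -0.1201  0.066 ] ext [0.0238 0.0091 0.0083] min [ 0.5046 -0.1248  0.0617] max [ 0.5284 -0.1157  0.0699]
foot 3235 mid [ 0.5165 -0.1625  0.0386] ext [0.0661 0.07   0.0199] min [ 0.4835 -0.1977  0.03  ] max [ 0.5496 -0.1276  0.0499]
rail -0.12 [0.48912024 0.54382742]
rail -0.1 [0.48856611 0.544325  ]
rail -0.08 [0.48872634 0.54421559]
rail -0.06 [0.48847778 0.54437166]
rail -0.04 [0.48856453 0.5442809 ]
rail -0.02 [0.48899211 0.54377613]
```

```bash
python3 -m inch '1 -0.003 -0.002 0.06 0 0 0;1 -0.003 -0.002 0.14 0 0 0;1 -0.003 -0.002 0.21 0 0 0;1 -0.003 -0.002 0.26 0 0 0;1 -0.003 -0.002 0.29 0 0 0;1 -0.003 -0.002 0.305 0 0 0;1 -0.003 -0.002 0.315 0 0 0;1 -0.003 -0.002 0.322 0 0 0;1 -0.003 -0.002 0.322 0 0 0;1 -0.003 -0.002 0.322 0 0 0'
python3 shot.py w6
```

```text
t: 6.8
eef_pos: [0.5184, -0.029, 0.0447]
ee_rot: [-3.141, 0.0, -1.573]
force: [0.5, -1.2, -1.1]
width: 0.0212
6.8 [ 0.51837712 -0.02901667  0.04465382] [-3.14069151e+00  2.36668182e-04 -1.57329991e+00] 0.021170609833005893 [ 0.47942104 -1.17551091 -1.14136408]
```

View pics/w6.png

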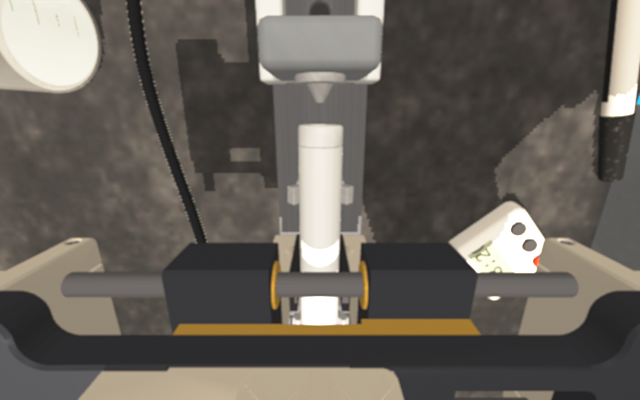

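```bash
python3 -m inch '1 0 0 0.003 0 0 0;1 0 0 0.005 0 0 0;1 0 0 0.005 0 0 0'; python3 -m inch '0.7 0 0 0 0 0 0;0.65 0 0 0 0 0 0;0.6 0 0 0 0 0 0;0.55 0 0 0 0 0 0;0.5 0 0 0 0 0 0;0.5 0 0 0 0 0 0;0.5 0 0 0 0 0 0'
python3 shot.py w7
```

```text
t: 7.15
eef_pos: [0.5184, -0.0291, 0.0439]
ee_rot: [-3.14, 0.0, -1.573]
force: [-4.3, 0.7, 9.8]
width: 0.0213
t: 7.85
eef_pos: [0.518, -0.0292, 0.0426]
ee_rot: [3.141, -0.0, -1.574]
force: [-0.9, 0.3, 0.6]
width: 0.0437
7.85 [ 0.51802025 -0.0291504   0.04259014] [ 3.14146998e+00 -5.51296192e-05 -1.57350102e+00] 0.043686626191213655 [-0.86259261  0.25965014  0.59352306]
```

View pics/w7.png

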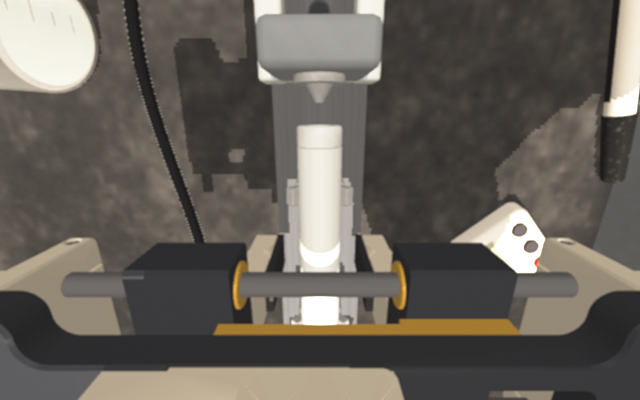

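```bash
python3 -m inch '0.5 0 0 -0.05 0 0 0;0.5 0 0 -0.12 0 0 0;0.5 0 0 -0.22 0 0 0;0.4 0 0 -0.32 0 0 0;0.4 0.1 0 -0.34 0 0 0;0.4 0.2 0 -0.34 0 0 0;0.4 0.3 0 -0.34 0 0 0;0.4 0.35 0 -0.34 0 0 0;0.4 0.4 0 -0.34 0 0 0;0.4 0.4 0 -0.34 0 0 0;0.4 0.4 0 -0.34 0 0 0'
python3 shot.py w8;python3 shot.py t8 top;python3 - <<'E'
from h import *
for n in ("w8","t8"):
    s,f=pickle.load(open(n+".pkl","rb"));C=cloud(f,s).reshape(-1,3);C=C[~np.isnan(C).any(1)]
    X,Y,Z=C.T
    def box(x0,x1,y0,y1,z0,z1): return C[(X>x0)&(X<x1)&(Y>y0)&(Y<y1)&(Z>z0)&(Z<z1)]
    print(n)
    for nm,b in(("tailup",(.47,.57,-.16,-.11,.075,.09)),("knob",(.49,.55,-.23,-.17,.079,.1)),("rod",(.50,.54,-.113,.05,.062,.078))):
        P=box(*b)
        if len(P): print(nm,len(P),"mid",np.round((np.percentile(P,2,0)+np.percentile(P,98,0))/2,4),"min",P.min(0).round(4),"max",P.max(0).round(4))
E
```

```text
t: 9.0
eef_pos: [0.5177, -0.1491, 0.1445]
ee_rot: [3.141, 0.0, -1.574]
force: [0.4, 0.3, -0.6]
width: 0.0522
9.0 [ 0.51767119 -0.14914753  0.1444965 ] [ 3.14132021e+00  6.28390899e-05 -1.57414502e+00] 0.05219842164087464 [ 0.41271713  0.30746198 -0.55404962]
9.05 [ 0.51770481 -0.14877096  0.14449881] [ 3.14131353e+00  1.10738808e-04 -1.57347517e+00] 0.05257855162368953 [0.32734827 0.06048625 0.06958386]
w8
tailup 1227 mid [ 0.5167 -0.1388  0.0786] min [ 0.4916 -0.1482  0.075 ] max [ 0.5415 -0.1249  0.0824]
knob 803 mid [ 0.5166 -0.1978  0.0836] min [ 0.5047 -0.2104  0.0794] max [ 0.5293 -0.185   0.0871]
rod 1011 mid [ 0.5163 -0.0669  0.0692] min [ 0.5059 -0.1061  0.0621] max [ 0.5275 -0.0227  0.0746]
t8
```

View pics/w8.png

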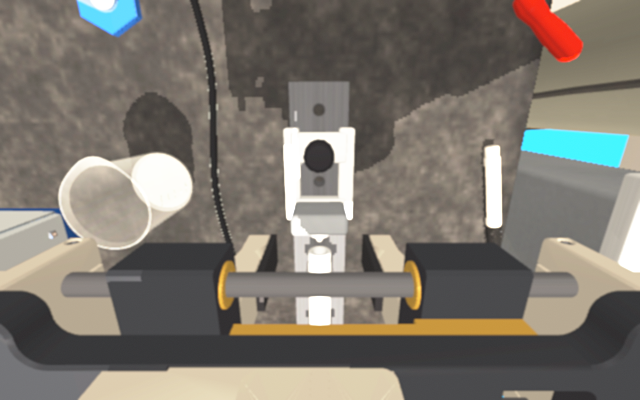

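View pics/t8.png

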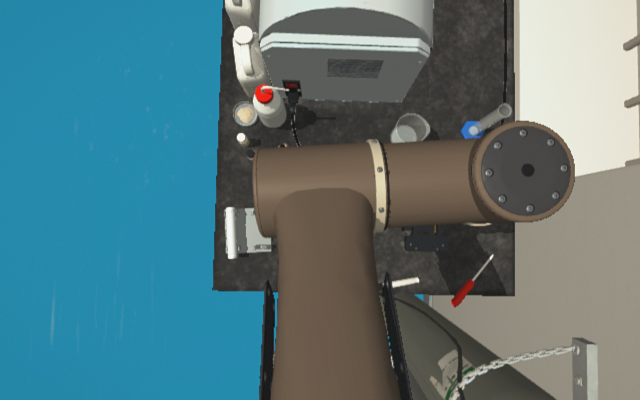

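```bash
python3 -m inch '0.4 0.08 0.003 0 0 0 0;0.4 0.163 0.003 0.02 0 0 0;0.4 0.163 0.003 0.1 0 0 0;0.4 0.163 0.003 0.2 0 0 0;0.4 0.163 0.003 0.28 0 0 0;0.4 0.163 0.003 0.3 0 0 0;0.4 0.163 0.003 0.3 0 0 0;0.4 0.163 0.003 0.3 0 0 0'
python3 shot.py w9
```

```text
t: 9.9
eef_pos: [0.5177, -0.1978, 0.0558]
ee_rot: [-3.14, -0.0, -1.572]
force: [-0.5, -0.7, -0.1]
width: 0.0524
9.9 [ 0.5176708  -0.1977636   0.05576298] [-3.14020192e+00 -3.51738347e-04 -1.57248171e+00] 0.05241091550696078 [-0.52988682 -0.70921194 -0.14019161]
```

View pics/w9.png

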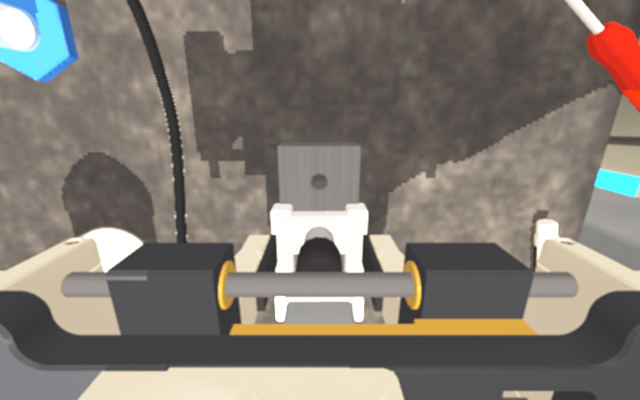

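```bash
python3 -m inch '0.4 0 0.003 0.005 0 0 0;0.5 0 0.003 0.005 0 0 0;0.6 0 0.003 0.005 0 0 0;0.7 0 0.003 0.005 0 0 0;0.8 0 0.003 0.005 0 0 0;1 0 0.003 0.005 0 0 0;1 0 0.003 0.005 0 0 0;1 0 0.003 0.005 0 0 0' 35
```

```text
t: 10.75
eef_pos: [0.5179, -0.1981, 0.0535]
ee_rot: [-3.138, -0.0, -1.573]
force: [5.6, -0.5, -4.1]
width: 0.0246
```

```bash
python3 -m inch '1 0 0 -0.015 0 0 0;1 0 0 -0.03 0 0 0;1 0 0 -0.043 0 0 0;1 0 0 -0.043 0 0 0;1 0 0 -0.043 0 0 0;1 0 0 -0.043 0 0 0'
python3 shot.py w10
```

```text
t: 11.35
eef_pos: [0.5179, -0.1981, 0.0662]
ee_rot: [-3.138, -0.0, -1.573]
force: [5.8, -1.0, -6.5]
width: 0.0246
11.35 [ 0.51786548 -0.19806446  0.06618417] [-3.13808519e+00 -2.56446929e-04 -1.57317047e+00] 0.024595320572006557 [ 5.82414067 -1.04969761 -6.54639578]
```

View pics/w10.png

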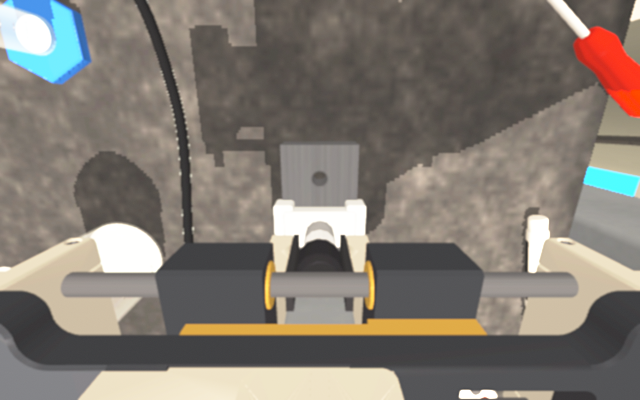

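```bash
python3 -m inch '1 -0.01 0.003 0 0 0 0;1 -0.02 0.003 0 0 0 0;1 -0.03 0.003 0 0 0 0;1 -0.04 0.003 0 0 0 0;1 -0.05 0.003 0 0 0 0;1 -0.06 0.003 0 0 0 0;1 -0.07 0.003 0 0 0 0;1 -0.08 0.003 0 0 0 0;1 -0.09 0.003 0 0 0 0;1 -0.1 0.003 0 0 0 0;1 -0.1 0.003 0 0 0 0;1 -0.1 0.003 0 0 0 0'
python3 shot.py w11;python3 shot.py s11 scene
python3 - <<'E'
import cv2
a=cv2.imread("pics/s11.png");cv2.imwrite("pics/s11z.png",cv2.resize(a[120:290,250:450],None,fx=3.5,fy=3.5,interpolation=cv2.INTER_CUBIC))
E
```

```text
t: 12.6
eef_pos: [0.5179, -0.1678, 0.0664]
ee_rot: [-3.137, -0.0, -1.573]
force: [8.3, -1.3, -5.8]
width: 0.025
12.6 [ 0.51785157 -0.16784517  0.06644981] [-3.13667235e+00 -1.35339229e-04 -1.57278694e+00] 0.024985928203001963 [ 8.33027508 -1.33498655 -5.77702323]
12.65 [ 0.51784965 -0.16784028  0.0664299 ] [-3.13669522e+00 -1.18364702e-04 -1.57283215e+00] 0.024834732063045137 [ 9.04062086 -1.04578141 -5.88768481]
```

View pics/s11z.png

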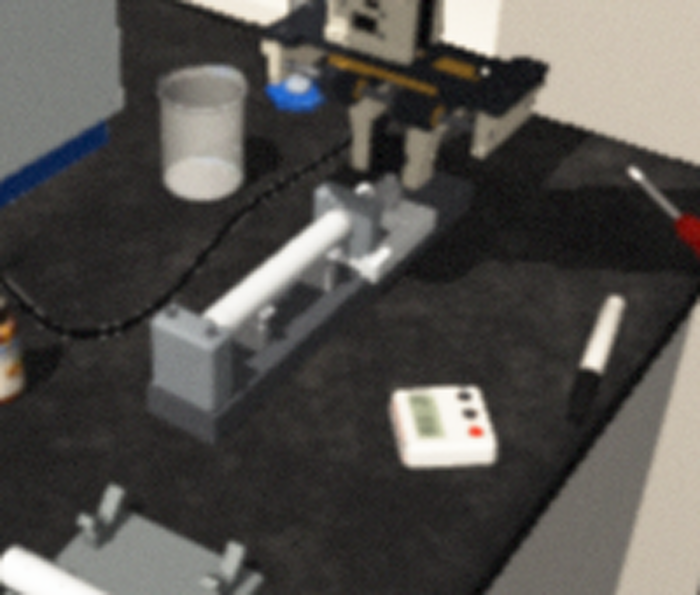

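View pics/w11.png

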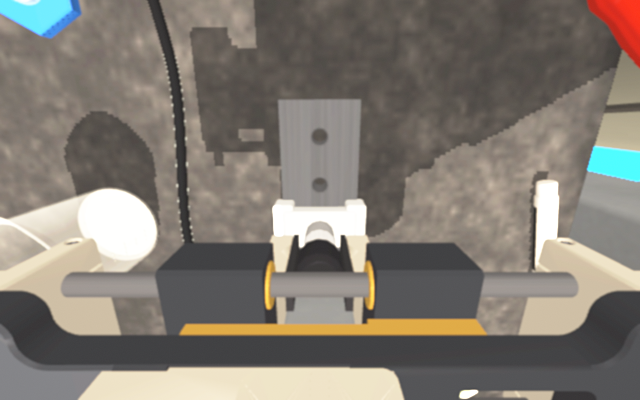

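```bash
python3 -m inch '1 -0.006 -0.003 0 0 0 0;1 -0.012 -0.006 0 0 0 0;1 -0.0165 -0.006 0 0 0 0;1 -0.0165 -0.006 0 0 0 0;1 -0.0165 -0.006 0 0 0 0'
python3 -c "
from station import arm;s=arm.get_state();print(s['t'],s['eef_pos'],s['force'])"
```

```text
t: 13.2
eef_pos: [0.5179, -0.1632, 0.0659]
ee_rot: [-3.14, -0.0, -1.573]
force: [4.6, -2.1, -5.6]
width: 0.0248
13.2 [ 0.51789296 -0.16316341  0.06587848] [ 4.57579992 -2.11682254 -5.61479537]
```

```bash
python3 -m inch '1 -0.001 -0.003 0.008 0 0 0;1 -0.001 -0.003 0.016 0 0 0;1 -0.001 -0.003 0.024 0 0 0;1 -0.001 -0.003 0.024 0 0 0;1 -0.001 -0.003 0.024 0 0 0'
python3 -c "
from station import arm;s=arm.get_state();print(s['t'],s['eef_pos'],s['force'])"
```

```text
t: 13.7
eef_pos: [0.5178, -0.1629, 0.0586]
ee_rot: [-3.141, -0.0, -1.574]
force: [3.3, -2.8, -5.7]
width: 0.0246
13.7 [ 0.51784878 -0.1629239   0.0585773 ] [ 3.28336776 -2.84517752 -5.72262686]
```

```bash
python3 -m inch '1 0 0 0.006 0 0 0;1 0 0 0.012 0 0 0;1 0 0 0.018 0 0 0;1 0 0 0.019 0 0 0;1 0 0 0.019 0 0 0;1 0 0 0.019 0 0 0'
python3 shot.py w12;python3 shot.py s12 scene
python3 - <<'E'
import cv2
a=cv2.imread("pics/s12.png");cv2.imwrite("pics/s12z.png",cv2.resize(a[120:290,250:450],None,fx=3.5,fy=3.5,interpolation=cv2.INTER_CUBIC))
from h import *
s,f=pickle.load(open("s12.pkl","rb"));C=cloud(f).reshape(-1,3);C=C[~np.isnan(C).any(1)]
X,Y,Z=C.T
def box(x0,x1,y0,y1,z0,z1): return C[(X>x0)&(X<x1)&(Y>y0)&(Y<y1)&(Z>z0)&(Z<z1)]
P=box(.50,.535,-.08,.055,.058,.08);print("rod x by y (scene)")
for a in np.arange(-.08,.06,.02):
    Q=P[(P[:,1]>a)&(P[:,1]<a+.02)]
    if len(Q):print(round(a,3),len(Q),Q[:,0].min().round(4),Q[:,0].max().round(4),np.percentile(Q[:,2],95).round(4))
print("rod y",P[:,1].min(),P[:,1].max())
for nm,b in(("headup",(.47,.57,.06,.11,.07,.09)),("tailup",(.47,.57,-.13,-.06,.076,.09))):
    P=box(*b);print(nm,len(P),np.round((np.percentile(P,2,0)+np.percentile(P,98,0))/2,4),P.min(0).round(4),P.max(0).round(4))
E
```

```text
t: 14.3
eef_pos: [0.5179, -0.1628, 0.0534]
ee_rot: [-3.141, -0.0, -1.573]
force: [2.1, -4.0, 0.9]
width: 0.0251
14.3 [ 0.51785939 -0.1628086   0.05341553] [-3.14110928e+00 -7.11565474e-05 -1.57342263e+00] 0.025068919519394897 [ 2.08916755 -3.97071596  0.89519192]
14.35 [ 0.51790103 -0.16284546  0.05342534] [-3.14106462e+00 -1.08541019e-04 -1.57339727e+00] 0.02478054472572748 [ 2.15348706 -3.17444377  0.91820608]
rod x by y (scene)
-0.08 50 0.5005 0.5245 0.074
-0.06 55 0.5062 0.5239 0.0743
-0.04 51 0.5057 0.5258 0.0746
-0.02 56 0.5054 0.525 0.0739
0.0 64 0.5006 0.5267 0.0744
0.02 65 0.5015 0.524 0.0741
0.04 44 0.5054 0.5239 0.0744
rod y -0.07855706730567058 0.0548892754421465
headup 226 [0.5157 0.0808 0.0774] [0.4911 0.0606 0.0702] [0.5415 0.0944 0.0845]
tailup 98 [ 0.5162 -0.0997  0.0794] [ 0.4912 -0.1107  0.0761] [ 0.5415 -0.0897  0.0829]
```

View pics/s12z.png

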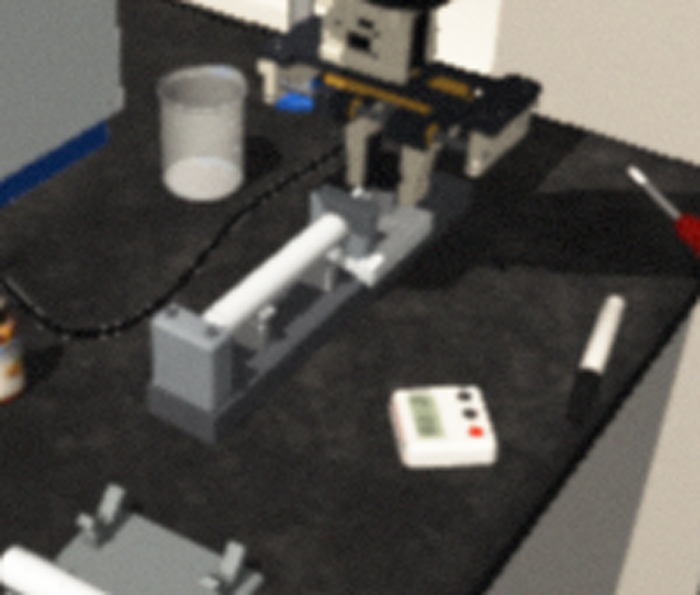

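View pics/w12.png

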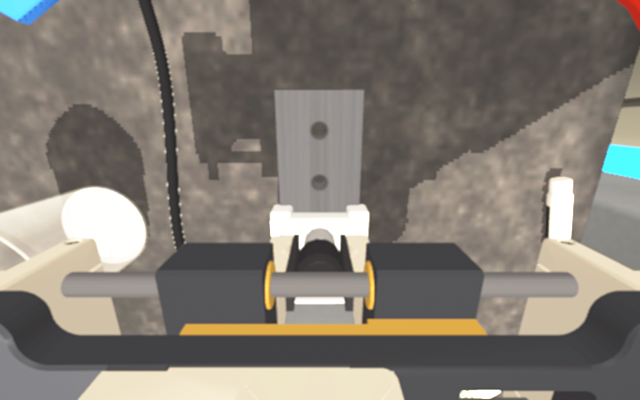

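```bash
python3 -m inch '1 0 0 0.003 0 0 0;1 0 0 0.003 0 0 0;1 0 0 0.003 0 0 0'; python3 shot.py w13
python3 - <<'E'
from h import *
for n,yk in(("w8",-.1978),("w9",-.1978),("w10",-.198),("w11",-.1678),("w12",-.1628),("w13",-.1628)):
    s,f=pickle.load(open(n+".pkl","rb"));Q=cloud(f,s);C=Q.reshape(-1,3);C=C[~np.isnan(C).any(1)]
    P=C[(abs(C[:,0]-.517)<.009)&(abs(C[:,1]-yk+.006)<.006)&(C[:,2]>.05)&(C[:,2]<.115)]
    print(n,len(P),np.percentile(P[:,2],[5,50,95]).round(4) if len(P) else "")
E
```

```text
t: 14.7
eef_pos: [0.5179, -0.1629, 0.0533]
ee_rot: [-3.141, -0.0, -1.573]
force: [-0.5, -1.8, 9.9]
width: 0.0246
14.7 [ 0.51791913 -0.16286489  0.05328688] [-3.14083243e+00 -3.15957146e-04 -1.57302126e+00] 0.024635547166048627 [-0.46783232 -1.83468858  9.89973178]
w8 377 [0.0774 0.0849 0.0863]
w9 1086 [0.053  0.0826 0.0858]
w10 1250 [0.0542 0.091  0.0983]
w11 1270 [0.0543 0.0912 0.0986]
w12 1056 [0.0526 0.0818 0.0857]
w13 1053 [0.0531 0.0817 0.0856]
```

```bash
python3 -c "
from station import arm;print(arm.job_done());s=arm.get_state();print(s['t'],s['force'],s['width'])"
```

```text
the job is handed in; nothing more can be done
None
the job is handed in; nothing more can be done
```

The job is handed in, at about 14.7 s on the robot's clock; no verdict was reported. I laid the long rod on both V-rests and let it go. Then I lifted the plunger about 12.7 mm, slid the tailstock 35 mm to the next hole and let the pin down. The grip stayed on the knob to the end, commanded at 35 N.

**Last checks**
- **Pin:** the knob's top read 85.8 mm with the pin home before the lift, 98.5 mm lifted, and 85.6 mm at the end, so the pin is home. The vertical force also changed from the spring's pull to a firm downward push of about 10 N, with no further travel.
- **Tailstock:** the tool moved 35.2 mm along the rail, to within about 0.1 mm of the estimated next hole.
- **Rod:** in the scene camera it lies level and in line with the stand, between the two centres. Its final place along the rail was not measured; I judged it from that picture and from the cones holding it.
- **Left alone:** I did not re-measure the short rod, bottle, timer or vial after the moves. Nothing in the pictures or forces suggested they had been touched.

**What disagreed**
- The top and scene cameras differed by 4–5 mm in x, so I used the wrist camera's positions.
- The knob sat about 1.3 mm further in x than the wrist camera showed. This gave up to 9 N of side force during the slide; I moved the arm to relieve it before letting the pin down.

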